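# Hang and lock a tool bracket on a slotted rail stand

## Robot

A 7-joint arm with a two-finger parallel gripper is mounted at the origin on a cart in front of the work surface, level with it; the furniture and walls round the work are solid. World frame = base frame: x ahead of the robot, y to its left, z up, the work surface at z = 0. Lengths are in m, angles in rad, forces in N, time in s.
With the tool pointing down it reaches from about 0.35 to 0.9 m from the base axis. Payload 8.1 kg.
Tool frame: the origin (TCP) lies midway between the tips of the shut fingers; the grasp point (between the pads) lies 19 mm behind it; z points along the fingers, x is the direction in which the jaws open and shut, and the axes are right-handed (so a half turn about z gives the same grasp; the last joint's range is limited). The gripper opens to 92 mm and grips with 3 to 60 N. Pads are 19 mm wide; open, the fingers measure 130 mm over their backs; the gripper's body (75 mm by 190 mm) begins 47 mm behind the grasp point.
Start: joints at [1.217, 0.434, 0.025, 1.573, -0.012, 1.134, -0.075], TCP at [0.155, -0.605, 0.227] pointing down, gripper open.
Joint ranges: [-2.62, 2.62], [-0.44, 2.09], [-1.27, 1.32], [0.08, 2.57], [-1.32, 4.46], [0.12, 2], [-2.74, 2.74]. Speed limits (rad/s): [2.22, 2.22, 3.01, 3.01, 3.14, 3.14, 3.14].

## Interface

Orientations are given as a rotation vector (axis times angle).
In Python, from cell import arm gives the robot as it stands. The module is installed in compiled form; this text tells all that it offers.
- The arm moves only by the tool play_rows, never from a script. Its argument "motion" is a list of rows, each a list of 7 numbers: the gripper's target within -1 to 1 (fully open at 1, half-way at 0, shut at -1), then the shift along the tool's x, y, z in mm, then the turn, a rotation vector about the tool's x, y, z in rad. In form: [[claw, tx, ty, tz, ax, ay, az], ...]. A call has 1 to 10 rows; each row is the pose to reach, as a shift and turn from the pose measured when the call began, along the tool's axes at that moment; what a row does not reach only later rows make up. A row lasts 1/10 s, in which the tool goes at most 50 mm and 8.59 degrees, less where a joint would pass 70% of its speed; a pose out of reach is approached as far as the arm can. A call with a gripper value outside its range is refused whole. The fingers move at their own pace and stop on an object; "force" is the grip in N (left out, the last holds). Time passes only in rows, so rows that repeat a pose let the fingers close. It gives the time, the measured TCP pose, the force and the opening at its end, in the units of the state.
- arm.observe(): the state, without advancing time (a new reading comes with each control period).
- arm.get_image(name): name is "scene" or "top"; returns a dict with "img" (420x560x3 uint8, blue, green, red), "depth" (420x560 float32, m along the optical axis (not along the pixel's ray), 0 where there is no reading), "K" (3x3 intrinsics, pixels), "k1" (the pictures are not rectified: a ray, as slopes to the right and down, at radius r is drawn at 1 + k1 r^2 times it, then the intrinsics apply), "rvec" (rotation vector, rad) and "tvec" (3), from world to camera coordinates, as OpenCV has them. Camera axes: x right, y down, z forward; pixel columns grow to the right and rows downward; lengths in m; the calibration is good to about 2 mm. A picture is of the moment at which its call begins.
- arm.sign_off(): hands the job in, once; it reports no verdict.
Trained networks look in a picture, given as the dict that the camera call returned (one of the last four; its "shot" number tells which), for a name from the list of things; names that differ only in an ending like _2 or _b are one class to them, and where a whole thing is asked for, a point or a joint stands for the part that bears it (a point fixed in the world has none). Each returns a list of dicts, best first, with "score" (0 to 1); they miss things now and then, are a little off and sometimes report something else, mostly with a low value. They report only what shows in the picture. A call takes as long as a camera call.
- arm.look_for(picture, query): "box" ([left, top, width, height] as shares, 0 to 1, of the picture: columns of its width, rows of its height, round what is visible of it).
The state is a dict: "clock": time; "joints": joint angles; "dq": joint speeds; "joint_efforts": joint torques, N m; "position": TCP position; "ee_rot": TCP orientation; "force": force on the tool from outside, world axes, zero at the start; "ft_torque": the same for the moment, N m; "width": opening from 0.0 (shut) to 1.0 (fully open).
Only numpy, scipy, OpenCV 4.12 (cv2) and the standard library are available. Lean on these libraries where they do the work, as an engineer would, in place of code of your own. Each camera call takes 0.05 s, during which the arm holds its last target. There are 200 camera calls.

## Task

Pick up the loose steel tool bracket, hook its two claws into the slots of the rail stand and press it down until it locks, fully home and upright, then let go of it. The slotted rails are clamped at an unknown height and bend easily, so feel for the slots and never push the bracket hard against the stand; leave the tin, the jar and the steel block standing where they are.

Things in the scene. Friction and masses are not known exactly. Their poses are not given: they have to be found in the camera images.
- bracket_grip (a point): Loose dark steel bracket, 0.13-0.2 kg, standing upright. Point: middle of its web, 30 mm above its lower edge; pinch here from above. Web 12 mm thick (along y), 46 mm high, clear from x -22 to +18 mm. x points to plate and claws, z up on the bench as when hung. Plate back plane at x +42 mm (plate 6 thick, y +-35, 56 high); a thin arm runs on to x -80 mm.
- bracket_claws (a point): On the bracket's back plane (the face that meets the rails), midway between its two claws, 44 mm above its lower edge, level with the undersides of the necks. Claws at y +-26 mm, 6 mm wide: neck 6 mm high (z 0 to +6), then a nose hanging 18 mm lower, so a whole claw spans z -18 to +6 mm. Claws end at x +10.5 mm; nose starts at x +5.5 mm. From bracket_grip: x +42, z +14 mm.
- bracket_flange (a point): Centre of the bracket's flat thumb flange on top, 24 mm (x) by 34 mm (y), 60 mm above the bracket's lower edge, 12 mm in front of its back plane. Press down here, close to the rails. From bracket_grip: x +30, z +30 mm. Hooked in, the bracket hangs by itself and may be let go before it is pressed.
- rail_stand: Fixed stand 124 mm wide, 152 to 182 mm high: dark foot, two aluminium slotted rails at y +-26 mm, 24 mm wide. Origin on the bench midway between them under their front plane; x points into the stand, y left, z up. The bracket hangs with its axes parallel to these, back plane at x 0 to -2 mm, y 0. The rails count as bent if bracket and stand press on each other with more than 30 N.
- slot_zone (a point): Point on the rails' front plane (axes as the stand's) where the slots' lower edge is on average: the rails are clamped anywhere from 15 mm lower to 15 mm higher, not measured. One slot per rail, 10 mm wide, 30 mm high, in 4 mm plate, flat 26 mm above it. Claws go straight in with the necks' undersides 18 to 24 mm above that edge. Firm stop: necks on the edge; locked: 4 mm higher.
- catch (a joint): Brass spring catch between the rails, m: 0 = sprung out to the front (at rest, and when the bracket is locked), 0.004 = pushed back while the bracket's cross bridge rides down its ramp (from 13 to 4 mm above the firm stop); its flat underside then snaps out above the bridge. Spring 2 to 3.5 N. Pressing past it takes 12 to 14 N in all, the firm stop is reached at about 17 N.
- plunger (a joint): Steel spring plunger fork under the catch, m: 0 = up; the bracket's bridge pushes it down, 0.005 when locked (it lifts the released bracket against the catch), 0.0085 while the bracket is pressed on the firm stop. Spring 1 N at 0, 11 N at 0.005, 18 N at 0.0085. Still down after the bracket is let go = locked.
- tin_small: Bystander: plain round tin, 47 mm wide, 50 mm high, origin at the centre of its underside.
- jar_cap_black: Bystander: squat jar with a black cap, 41 mm wide, 34 mm high, origin at the centre of its underside.
- bench_block: Bystander: square steel bench block, 56 x 56 x 31 mm, origin at the centre of its underside.

How it is judged:
On the way, in this order (a step that is already met when the one before it is completed fails the run):
1. the bracket is lifted clear of the bench (height (world z) of bracket_grip above 0.065 m), for 0.1 s.
2. the claws are in the slots: the plate's back is within 5 mm of the rails, centred (x of bracket_grip in the frame of rail_stand between -0.047 and -0.039 m and y of bracket_grip in the frame of rail_stand between -0.008 and 0.008 m and height (world z) of bracket_grip between 0.08 and 0.14 m), for 0.1 s.
At the end, for the whole second after the job is handed in: The bracket hangs in the rails' slots, its back within 4 mm of the rails, centred within 6 mm, upright within 7 degrees, at rest and released, with the plunger held down more than 3.5 mm and the catch sprung out (within 1.5 mm) above the bridge (value of joint plunger above 0.0035 m and value of joint catch below 0.0015 m and x of bracket_grip in the frame of rail_stand between -0.046 and -0.039 m and y of bracket_grip in the frame of rail_stand between -0.006 and 0.006 m and angle between bracket_grip's own z axis and vertical below 0.12 rad and height (world z) of bracket_grip between 0.08 and 0.122 m and contact force between tool_bracket and rail_stand above 0.5 N and linear speed of tool_bracket below 0.02 m/s); the robot touches nothing.
It fails at once if bracket and stand press on each other with more than 30 N (contact force between tool_bracket and rail_stand above 30 N).
It fails at once if the tin, jar or block is moved more than 30 mm (distance of any of tin_small, jar_cap_black, bench_block from where it was at the start of the episode above 0.03 m).
It also fails if it takes over 64 s, if anything falls off the work surface, if the arm or the gripper's body presses on something with over 40 N, if the wrist force passes 120 N, or if a joint passes its speed limit or range.

## Working session

There is one attempt and no reset: what is moved stays moved. The work goes in short steps, Python scripts to look and compute and a tool call to move; the robot and the scene stay as the last step left them, time stands still between calls to the robot, and variables do not carry over. Pictures are saved under pics/ and viewed, on a budget of 10 in all, crops included, one or two more only if the job needs it, and the job is handed in when it is done.

Besides the shell and the picture viewer there is one more tool, called after "Call:" as name(argument=value, ...), one argument or row to a line, values as JSON. play_rows: Moves the arm, as the interface text tells. Its arguments: {"type":"object","properties":{"motion":{"type":"array"},"force":{"type":"number"}},"required":["motion"]}

```bash
mkdir -p pics; ls; cat > h.py <<'E'
import numpy as np, cv2
from cell import arm
from scipy.spatial.transform import Rotation as R
def cloud(p):
    h,w=p['depth'].shape;K=p['K']
    u,v=np.meshgrid(np.arange(w),np.arange(h))
    pts=np.stack([u,v],-1).reshape(-1,1,2).astype(np.float64)
    n=cv2.undistortPoints(pts,K,np.array([p['k1'],0,0,0,0.])).reshape(h,w,2)
    z=p['depth'].astype(float)
    c=np.dstack([n[...,0]*z,n[...,1]*z,z])
    Rm=cv2.Rodrigues(np.array(p['rvec'],float))[0]
    W=(c-np.array(p['tvec']).reshape(3))@Rm
    W[z==0]=np.nan
    return W
def proj(p,X):
    return cv2.projectPoints(np.array(X,float).reshape(-1,1,3),np.array(p['rvec'],float),np.array(p['tvec'],float),p['K'],np.array([p['k1'],0,0,0,0.]))[0].reshape(-1,2)
E
python3 - <<'E'
from h import *
s=arm.observe();print({k:np.round(v,3) for k,v in s.items()})
for n in("scene","top"):
    p=arm.get_image(n);cv2.imwrite(f"pics/{n}0.png",p['img']);np.savez(f"{n}0.npz",**p)
    print(n,p['k1'],p['K'][0],(-cv2.Rodrigues(np.array(p['rvec'],float))[0].T@np.array(p['tvec']).reshape(3)).round(3))
    W=cloud(p)
    for q in["bracket_grip","rail_stand","tin_small","jar_cap_black","bench_block","catch"]:
        for d in arm.look_for(p,q)[:2]:
            b=np.array(d['box'])*[560,420,560,420]
            c=(b[:2]+b[2:]/2).astype(int)
            print(q,round(d['score'],2),b.round(),W[c[1],c[0]].round(3))
E
```

```text
pics
{'clock': np.float64(0.0), 'joints': array([ 1.217,  0.435,  0.025,  1.574, -0.012,  1.134, -0.075]), 'dq': array([-0.001, -0.001, -0.   , -0.   ,  0.   , -0.   , -0.001]), 'joint_efforts': array([ 1.0000e-03, -6.6784e+01,  9.8600e-01, -3.1447e+01, -6.0000e-02,
        4.3000e-02,  0.0000e+00]), 'position': array([ 0.155, -0.605,  0.226]), 'ee_rot': array([-2.481e+00,  1.926e+00,  2.000e-03]), 'force': array([0.447, 0.094, 0.515]), 'ft_torque': array([-0.01 , -0.008, -0.029]), 'width': np.float64(1.005)}
scene -0.12350293678546517 [435.57880936   0.         284.75488544] [-0.01   0.754  0.934]
bracket_grip 0.66 [246. 228.  46.  30.] [0.541 0.093 0.046]
rail_stand 0.67 [273. 165.  46.  55.] [ 0.585 -0.086  0.096]
tin_small 0.9 [202. 259.  15.  25.] [0.597 0.275 0.05 ]
bench_block 0.57 [200. 288.  23.  28.] [0.533 0.331 0.031]
top -0.009927582032024722 [430.77826843   0.         280.80901961] [ 0.482 -0.013  1.157]
bracket_grip 0.74 [233. 199.  25.  52.] [0.555 0.094 0.046]
rail_stand 0.63 [305. 189.  55.  35.] [ 0.602 -0.136  0.008]
tin_small 0.63 [167. 200.  21.  16.] [0.603 0.27  0.05 ]
tin_small 0.49 [305. 190.  50.  31.] [ 0.605 -0.128  0.008]
jar_cap_black 0.76 [403. 186.  12.  18.] [ 0.626 -0.334  0.034]
bench_block 0.76 [144. 224.  32.  25.] [0.533 0.321 0.033]
catch 0.27 [146. 220.  31.  27.] [0.541 0.317 0.032]
```

```bash
python3 - <<'E'
import cv2,numpy as np
t=cv2.imread('pics/top0.png');s=cv2.imread('pics/scene0.png')
a=cv2.resize(t[160:280,200:400],None,fx=4,fy=4,interpolation=cv2.INTER_CUBIC)[:480]
cv2.imwrite('pics/topc.png',a)
b=cv2.resize(s[140:270,210:370],None,fx=4.5,fy=4.5,interpolation=cv2.INTER_CUBIC)
cv2.imwrite('pics/scenec.png',b);print(a.shape,b.shape)
E
```

```text
(480, 800, 3) (585, 720, 3)
```

View pics/topc.png

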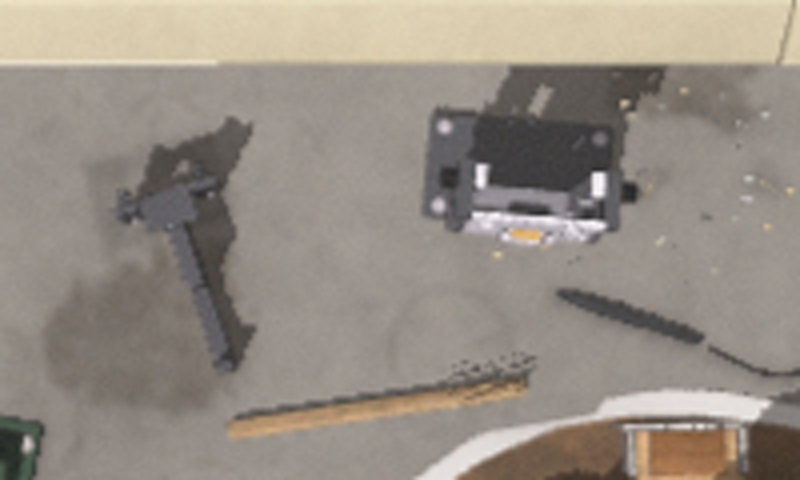

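View pics/scenec.png

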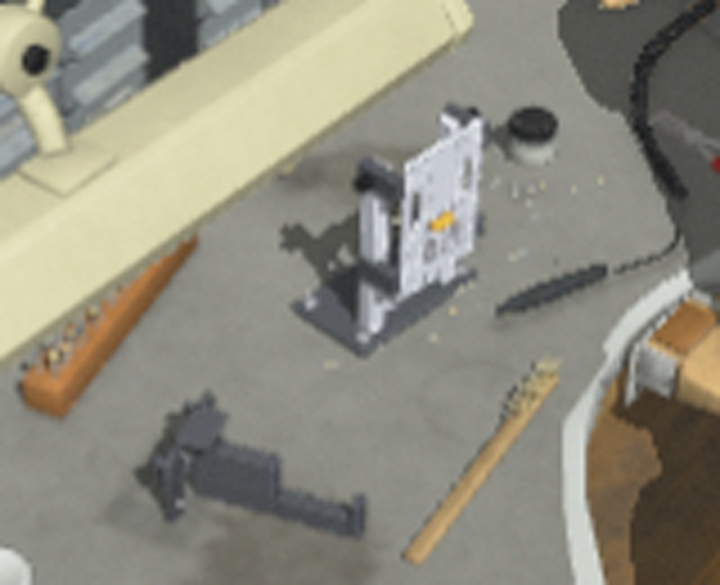

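The top view shows the bracket, with its plate at crop (170,205) and arm tail at (225,365). The stand's front face is at about (530,225), with the brass catch at (525,237). Next I fit both geometries from depth.

```bash
cat > m.py <<'E'
from h import *
for n in("scene","top"):
    p=dict(np.load(f"{n}0.npz"));p['k1']=float(p['k1']);W=cloud(p).reshape(-1,3)
    hsv=p['img'].reshape(-1,3).astype(int)
    b=W[(W[:,0]>.42)&(W[:,0]<.65)&(W[:,1]>.03)&(W[:,1]<.15)&(W[:,2]>.012)&(W[:,2]<.09)]
    print(n,'bracket',len(b))
    for lo,hi in((.012,.025),(.025,.042),(.042,.05),(.05,.058),(.058,.07)):
        q=b[(b[:,2]>=lo)&(b[:,2]<hi)]
        if len(q): print(lo,len(q),q.min(0).round(3),q.max(0).round(3),q.mean(0).round(4))
    # flange
    q=b[b[:,2]>.055]; 
    if len(q)>5: print('flange rect',cv2.minAreaRect((q[:,:2]*1000).astype(np.float32)))
    # web (top 42..50)
    q=b[(b[:,2]>.038)&(b[:,2]<.052)]
    if len(q)>10:
        m=q[:,:2].mean(0);u,s,v=np.linalg.svd(q[:,:2]-m);print('web axis',m,v[0],np.degrees(np.arctan2(v[0][1],v[0][0])),s/np.sqrt(len(q)))
    s=W[(W[:,0]>.53)&(W[:,0]<.63)&(W[:,1]>-.22)&(W[:,1]<-.04)&(W[:,2]>.02)&(W[:,2]<.2)]
    print('stand',len(s),s.min(0).round(3),s.max(0).round(3))
    # ransac vertical plane, aim frontmost
    best=None;rng=np.random.default_rng(0)
    for _ in range(2000):
        a=s[rng.choice(len(s),3,False)];nn=np.cross(a[1]-a[0],a[2]-a[0]);l=np.linalg.norm(nn)
        if l<1e-6: continue
        nn/=l
        if abs(nn[2])>.15: continue
        k=abs((s-a[0])@nn)<.002
        if best is None or k.sum()>best.sum(): best=k
    q=s[best];c=q.mean(0);v=np.linalg.svd(q-c)[2];nn=v[2]*np.sign(v[2][0])
    lat=np.array([-nn[1],nn[0],0]);lat/=np.linalg.norm(lat)
    print('front plane',len(q),c.round(4),nn.round(3),'yaw',np.degrees(np.arctan2(nn[1],nn[0])).round(2),'z',q[:,2].min().round(3),q[:,2].max().round(3),'lat',np.percentile((q-c)@lat,[0,1,50,99,100]).round(4),'mid',(c+lat*(((q-c)@lat).min()+((q-c)@lat).max())/2).round(4))
    y=(hsv[:,2]-hsv[:,0]>70)&(W[:,2]>.05)&(W[:,0]>.5)&(W[:,0]<.63)&(W[:,1]>-.22)&(W[:,1]<-.04)
    print('brass',y.sum(),W[y].mean(0).round(4),W[y].max(0).round(3),W[y].min(0).round(3))
E
python3 m.py
```

```text
scene bracket 452
0.012 153 [0.449 0.044 0.012] [0.595 0.138 0.025] [0.5391 0.0943 0.0178]
0.025 120 [0.481 0.066 0.025] [0.613 0.14  0.042] [0.5602 0.1049 0.0331]
0.042 73 [0.537 0.079 0.042] [0.616 0.14  0.05 ] [0.5665 0.1021 0.0454]
0.05 57 [0.54  0.075 0.05 ] [0.612 0.14  0.058] [0.5886 0.1088 0.0552]
0.058 49 [0.572 0.087 0.058] [0.599 0.124 0.064] [0.5852 0.1038 0.0597]
flange rect ((585.6090698242188, 105.5059814453125), (24.848918914794922, 65.95219421386719), 20.096376419067383)
web axis [0.56843449 0.10479477] [-0.82319239 -0.56776252] -145.40565336291093 [0.02296564 0.01216247]
stand 829 [ 0.555 -0.18   0.021] [ 0.605 -0.065  0.165]
front plane 397 [ 0.5644 -0.1188  0.1103] [ 0.994 -0.109 -0.011] yaw -6.25 z 0.049 0.165 lat [-0.0501 -0.0466  0.0002  0.0454  0.0474] mid [ 0.5642 -0.1201  0.1103]
brass 13 [ 0.5633 -0.1244  0.0955] [ 0.566 -0.113  0.1  ] [ 0.56  -0.139  0.089]
top bracket 395
0.012 107 [0.445 0.046 0.012] [0.604 0.136 0.025] [0.5222 0.0797 0.0188]
0.025 34 [0.485 0.063 0.026] [0.607 0.133 0.04 ] [0.5447 0.0824 0.0329]
0.042 83 [0.539 0.075 0.042] [0.617 0.135 0.05 ] [0.5651 0.0941 0.0466]
0.05 51 [0.544 0.072 0.05 ] [0.617 0.137 0.058] [0.5931 0.1019 0.0546]
0.058 120 [0.575 0.071 0.058] [0.607 0.136 0.067] [0.5891 0.1017 0.0612]
flange rect ((588.488525390625, 101.16160583496094), (23.18850326538086, 66.47557067871094), 17.11446189880371)
web axis [0.56855852 0.09442366] [-0.96306096 -0.26928347] -164.3783662831419 [0.02188838 0.01309828]
stand 665 [ 0.532 -0.182  0.021] [ 0.604 -0.069  0.166]
front plane 180 [ 0.5658 -0.1201  0.125 ] [ 0.993 -0.117 -0.009] yaw -6.71 z 0.053 0.166 lat [-0.0506 -0.0482  0.001   0.0439  0.0446] mid [ 0.5654 -0.1231  0.125 ]
brass 12 [ 0.5624 -0.1244  0.0953] [ 0.563 -0.116  0.101] [ 0.561 -0.131  0.078]
```

```bash
cat > v.py <<'E'
from h import *
P={}
for n in("scene","top"):
    P[n]=dict(np.load(f"{n}0.npz"));P[n]['k1']=float(P[n]['k1'])
def rect(p,o,ex,ey,w,h,mm=.25):
    # image with px mm*1e-3; o = top-left corner
    u,v=np.meshgrid(np.arange(w),np.arange(h))
    X=o+u[...,None]*mm*1e-3*ex+v[...,None]*mm*1e-3*ey
    m=proj(p,X).reshape(h,w,2).astype(np.float32)
    return cv2.remap(p['img'],m[...,0],m[...,1],cv2.INTER_CUBIC)
yaw=np.radians(-6.5);nx=np.array([np.cos(yaw),np.sin(yaw),0]);ny=np.array([-nx[1],nx[0],0])
c=np.array([.5648,-.1215,0])
# front face: columns to right = -ny, 120mm wide, z from .18 down to .04
A=rect(P['scene'],c+.06*ny+[0,0,.18],-ny,np.array([0,0,-1.]),400,466,.3)
# bracket from top at z=.046 : columns right=-y, rows down=-x ; x .63..0.43, y .15...03
B=rect(P['top'],np.array([.63,.16,.046]),np.array([0,-1.,0]),np.array([-1.,0,0]),400,600,.33)
for i in range(0,121,20): cv2.line(A,(int(i/.3),0),(int(i/.3),6),(0,0,255),1)
for i in range(0,141,20): cv2.line(A,(0,int(i/.3)),(6,int(i/.3)),(0,0,255),1)
A=np.vstack([A,np.zeros((600-466,400,3),np.uint8)])
# overlay grip candidates
def brk(g,yawd):
    a=np.radians(yawd);x=np.array([np.cos(a),np.sin(a)]);y=np.array([-x[1],x[0]])
    for q in([[-80,0],[42,0]],[[42,-35],[42,35]],[[-22,6],[18,6]],[[-22,-6],[18,-6]]):
        e=[g+(k[0]*x+k[1]*y)*1e-3 for k in q]
        px=[(int((.16-t[1])/.00033),int((.63-t[0])/.00033)) for t in e]
        cv2.line(B,px[0],px[1],(0,255,0),1)
brk(np.array([.560,.0925]),17.5)
cv2.imwrite('pics/rect.png',np.hstack([A,B]))
E
python3 v.py
```

```text
(no output)
```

View pics/rect.png

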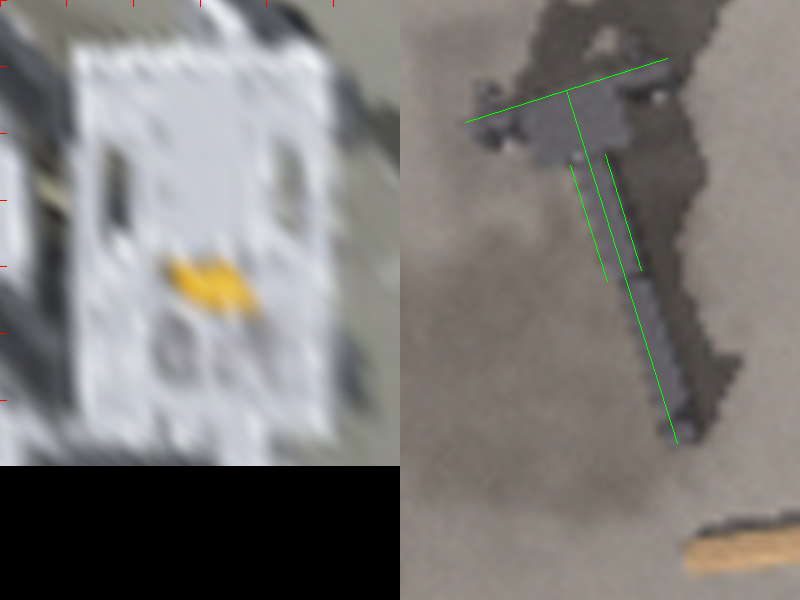

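The rectified views work well. The rail face spans y from +37.5 to -39 mm and its top is at z 166. The slots, at (118,148–232) and (290,140–235), put the lower edge at z ≈ 110 mm. The bracket overlay fits with grip at (0.560, 0.0925) and yaw 17.5°. I will grip 8 mm toward the arm so the gripper body stays clear of the stand.

```bash
cat > g.py <<'E'
from h import *
import sys
# usage: g.py x y z yaw(bracket yaw deg, tool x along bracket +-y), tcp world
x,y,z,yaw=map(float,sys.argv[1:5])
s=arm.observe();R0=R.from_rotvec(s['ee_rot']);p0=np.array(s['position'])
best=None
for f in(90,-90):
    a=np.radians(yaw+f);X=np.array([np.cos(a),np.sin(a),0]);Z=np.array([0,0,-1.])
    Rt=R.from_matrix(np.stack([X,np.cross(Z,X),Z],1));d=R0.inv()*Rt
    t=R0.inv().apply(np.array([x,y,z])-p0)*1000
    print('opt',f,'t',t.round(1),'rot',d.as_rotvec().round(4),'deg',np.degrees(d.magnitude()).round(1))
print('pos',p0.round(4),'yaw toolx',np.degrees(np.arctan2(*R0.as_matrix()[[1,0],0])).round(2),'q7',np.round(s['joints'],2),'F',np.round(s['force'],2),'T',np.round(s['ft_torque'],2),'w',round(float(s['width']),3),'t',s['clock'])
E
# grip point minus 8 mm along bracket x
python3 -c "
import numpy as np;a=np.radians(17.5);print(.560-.008*np.cos(a),.0925-.008*np.sin(a))"
python3 g.py 0.5524 0.0901 0.20 17.5
```

```text
0.5523702643940143 0.09009435360396581
opt 90 t [-575.3 -557.4   26.7] rot [-1.0000e-04 -0.0000e+00  3.0869e+00] deg 176.9
opt -90 t [-575.3 -557.4   26.7] rot [ 0.     -0.0001 -0.0547] deg 3.1
pos [ 0.1551 -0.6055  0.2268] yaw toolx -75.64 q7 [ 1.22  0.43  0.03  1.57 -0.01  1.13 -0.08] F [ 0.38 -0.39  0.65] T [0.03 0.01 0.02] w 1.001 t 0.7
```

Call:
play_rows(
  motion=[
    [1,-34,-33,0,0,0,0],
    [1,-68,-66,0,0,0,0],
    [1,-102,-99,0,0,0,0],
    [1,-136,-132,0,0,0,0],
    [1,-170,-165,0,0,0,0],
    [1,-204,-198,0,0,0,0],
    [1,-238,-231,0,0,0,0],
    [1,-272,-264,0,0,0,0],
    [1,-306,-297,0,0,0,0],
    [1,-340,-330,0,0,0,0],
  ],
)

```text
clock: 1.7
position: [0.3911, -0.1925, 0.2271]
ee_rot: [-2.482, 1.927, -0.002]
force: [1.8, -0.5, 0.5]
width: 1.0
```

```bash
python3 g.py 0.5524 0.0901 0.12 17.5
```

```text
opt 90 t [-233.9 -226.2  107.1] rot [-1.4000e-03  1.1000e-03  3.0866e+00] deg 176.9
opt -90 t [-233.9 -226.2  107.1] rot [-0.0007 -0.0009 -0.0549] deg 3.1
pos [ 0.3911 -0.1925  0.2271] yaw toolx -75.65 q7 [ 0.57  0.14 -0.26  1.99  0.04  1.01 -1.03] F [ 1.83 -0.52  0.49] T [-0.04 -0.08 -0.02] w 1.0 t 1.7
```

Call:
play_rows(
  motion=[
    [1,-34,-33,0,0,0,-0.01],
    [1,-68,-66,0,0,0,-0.02],
    [1,-102,-99,0,0,0,-0.03],
    [1,-136,-132,0,0,0,-0.04],
    [1,-170,-165,0,0,0,-0.055],
    [1,-204,-197,0,0,0,-0.055],
    [1,-234,-226,10,0,0,-0.055],
    [1,-234,-226,55,0,0,-0.055],
    [1,-234,-226,107,0,0,-0.055],
    [1,-234,-226,107,0,0,-0.055],
  ],
)

```text
clock: 2.7
position: [0.5482, 0.089, 0.1148]
ee_rot: [2.528, -1.852, -0.009]
force: [-0.9, -0.7, 0.4]
width: 1.003
```

```bash
python3 g.py 0.5524 0.0901 0.011 17.5; python3 - <<'E'
from h import *
p=arm.get_image("scene")
cv2.imwrite("pics/a.png",cv2.resize(p['img'][130:290,190:340],None,fx=4,fy=4)[:600])
E
```

```text
opt 90 t [  0.2  -5.4 103.7] rot [ 1.0000e-04  1.5000e-02 -3.1408e+00] deg 180.0
opt -90 t [  0.2  -5.4 103.7] rot [ 0.0096 -0.0001  0.0007] deg 0.6
pos [0.5482 0.089  0.1148] yaw toolx -72.46 q7 [ 0.03  0.48 -0.4   1.84  0.24  0.87 -1.75] F [-0.95 -0.71  0.36] T [-0.    0.03 -0.02] w 1.003 t 2.7
```

View pics/a.png

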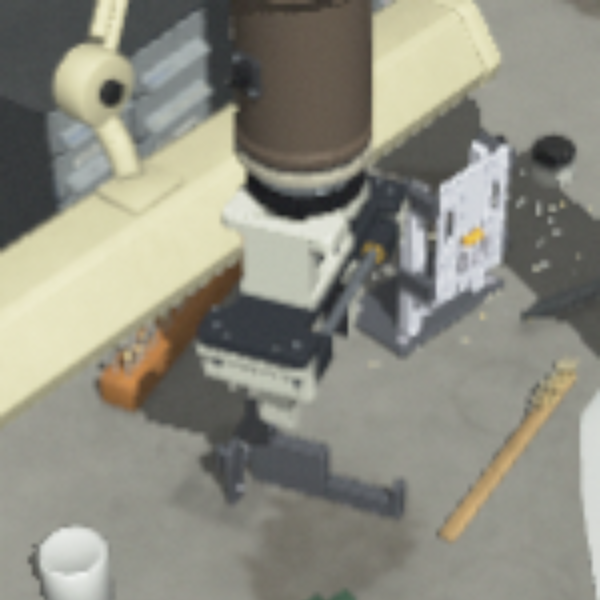

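The open fingers straddle the web at (265,410–460). I'll descend and grip.

Call:
play_rows(
  motion=[
    [1,0,-5.4,20,0.01,0,0],
    [1,0,-5.4,45,0.01,0,0],
    [1,0,-5.4,70,0.01,0,0],
    [1,0,-5.4,90,0.01,0,0],
    [1,0,-5.4,100,0.01,0,0],
    [1,0,-5.4,103.5,0.01,0,0],
    [1,0,-5.4,103.5,0.01,0,0],
    [1,0,-5.4,103.5,0.01,0,0],
  ],
)

```text
clock: 3.55
position: [0.5555, 0.091, 0.0157]
ee_rot: [-2.53, 1.855, -0.007]
force: [0.3, -0.4, 1.0]
width: 0.998
```

Call:
play_rows(
  motion=[
    [-1,0,0,0,0,0,0],
    [-1,0,0,0,0,0,0],
    [-1,0,0,0,0,0,0],
    [-1,0,0,0,0,0,0],
    [-1,0,0,0,0,0,0],
    [-1,0,0,0,0,0,0],
    [-1,0,0,0,0,0,0],
    [-1,0,0,0,0,0,0],
  ],
  force=30,
)

```text
clock: 4.35
position: [0.5555, 0.091, 0.0156]
ee_rot: [-2.53, 1.855, -0.006]
force: [-0.0, -0.4, -0.2]
width: 0.352
```

```bash
python3 g.py 0.5524 0.0901 0.011 17.5
```

```text
opt 90 t [-0.1  3.3  4.6] rot [ 9.0000e-04 -9.7000e-03 -3.1414e+00] deg 180.0
opt -90 t [-0.1  3.3  4.6] rot [-0.0062 -0.0006  0.0002] deg 0.4
pos [0.5555 0.091  0.0156] yaw toolx -72.49 q7 [-0.01  0.62 -0.34  1.91  0.33  0.66 -1.82] F [-0.   -0.42 -0.2 ] T [ 0.02  0.   -0.04] w 0.352 t 4.35
```

Call:
play_rows(
  motion=[
    [0,0,3,4.5,0,0,0],
    [0,0,3,4.5,0,0,0],
    [-0.3,0,3,4.5,0,0,0],
  ],
)

```text
clock: 4.65
position: [0.5523, 0.0899, 0.0109]
ee_rot: [-2.53, 1.855, -0.006]
force: [0.4, -0.7, 0.4]
width: 0.443
```

Call:
play_rows(
  motion=[
    [-1,0,0,0,0,0,0],
    [-1,0,0,0,0,0,0],
    [-1,0,0,0,0,0,0],
    [-1,0,0,0,0,0,0],
    [-1,0,0,0,0,0,0],
    [-1,0,0,0,0,0,0],
    [-1,0,0,0,0,0,0],
    [-1,0,0,0,0,0,0],
  ],
  force=40,
)

```text
clock: 5.45
position: [0.5524, 0.09, 0.0109]
ee_rot: [-2.53, 1.855, -0.006]
force: [0.0, 0.3, 0.2]
width: 0.129
```

```bash
python3 g.py 0.5524 0.0901 0.011 17.5
```

```text
opt 90 t [-0.1 -0.1 -0.1] rot [ 9.0000e-04 -8.9000e-03 -3.1415e+00] deg 180.0
opt -90 t [-0.1 -0.1 -0.1] rot [-0.0056 -0.0006  0.0001] deg 0.3
pos [0.5524 0.09   0.0109] yaw toolx -72.49 q7 [-0.01  0.62 -0.34  1.92  0.33  0.65 -1.83] F [0.05 0.29 0.21] T [ 0.04  0.04 -0.  ] w 0.129 t 5.45
```

Call:
play_rows(
  motion=[
    [-1,0,0,-15,0,0,0],
    [-1,0,0,-35,0,0,0],
    [-1,0,0,-60,0,0,0],
    [-1,0,0,-85,0,0,0],
    [-1,0,0,-110,0,0,0],
    [-1,0,0,-115,0,0,0],
  ],
)

```text
clock: 6.05
position: [0.5531, 0.0904, 0.1284]
ee_rot: [-2.528, 1.853, -0.01]
force: [0.6, 0.9, -2.0]
width: 0.127
```

```bash
python3 g.py 0.4802 -0.1126 0.13 -6.5
```

```text
opt 90 t [171.6 130.6  -2.7] rot [-1.5000e-03 -1.3400e-02 -2.7226e+00] deg 156.0
opt -90 t [171.6 130.6  -2.7] rot [-0.0097  0.0011  0.419 ] deg 24.0
pos [0.5531 0.0904 0.1284] yaw toolx -72.5 q7 [ 0.04  0.47 -0.41  1.83  0.24  0.88 -1.74] F [ 0.58  0.87 -2.04] T [ 0.06 -0.    0.02] w 0.127 t 6.05
```

Call:
play_rows(
  motion=[
    [-1,10,25,-2,0,0,0.05],
    [-1,25,60,-2,-0.005,0,0.12],
    [-1,45,95,-2,-0.01,0,0.2],
    [-1,75,125,-2,-0.01,0,0.28],
    [-1,110,130,-2,-0.01,0,0.36],
    [-1,140,130,-2,-0.01,0,0.419],
    [-1,165,130,-2,-0.01,0,0.419],
    [-1,171.6,130.6,-2,-0.01,0,0.419],
    [-1,171.6,130.6,-2,-0.01,0,0.419],
  ],
)

```text
clock: 6.95
position: [0.4796, -0.1134, 0.1285]
ee_rot: [2.089, -2.345, -0.003]
force: [1.1, 0.6, -1.7]
width: 0.131
```

```bash
python3 g.py 0.4802 -0.1126 0.098 -6.5; cat > w.py <<'E'
from h import *
import sys
tag=sys.argv[1]
s=arm.observe();T=np.array(s['position']);Rm=R.from_rotvec(s['ee_rot']).as_matrix()
f=-Rm[:,1]*1.0 # bracket x
f=f/np.linalg.norm(f); l=np.array([-f[1],f[0],0]);l/=np.linalg.norm(l)
g=T-Rm[:,2]*.019+f*.008
out=[]
for n in("scene","top"):
    p=arm.get_image(n);W=cloud(p);np.savez(f"{n}_{tag}.npz",**p)
    im=p['img'].copy()
    P=lambda a:tuple(int(v) for v in proj(p,g+(a[0]*f+a[1]*l+np.array([0,0,a[2]]))*1e-3)[0])
    S=4;q=proj(p,g)[0].astype(int);x0,y0=max(q[0]-50,0),max(q[1]-70,0)
    c=cv2.resize(im[y0:y0+140,x0:x0+100],None,fx=S,fy=S,interpolation=cv2.INTER_CUBIC)
    def L(a,b):
        A,B=[(proj(p,g+(np.array(k)[0]*f+np.array(k)[1]*l+np.array([0,0,k[2]]))*1e-3)[0]-[x0,y0]+.5)*S for k in(a,b)]
        cv2.line(c,tuple(A.astype(int).tolist()),tuple(B.astype(int).tolist()),(0,255,0),1)
    L((42,-35,-30),(42,35,-30));L((42,-35,26),(42,35,26));L((42,35,-30),(42,35,26));L((42,-35,-30),(42,-35,26))
    L((18,-17,30),(18,17,30));L((-80,0,-25),(18,0,16));
    out.append(c)
    d=(W-g).reshape(-1,3);bx,by,bz=d@f,d@l,d[:,2]
    k=(bx>-95)&(bx<60)&(abs(by)<40)&(bz<34)&(bz>-45)
    for nm,m in(('tail',k&(bx<-35)&(abs(by)<20)),('flange',k&(bz>24)&(bx>14)&(bx<50)),('plate',k&(bx>25)&(bx<60)&(abs(by)>18)&(bz<22))):
        if m.sum()>3:
            a=np.stack([bx[m],by[m],bz[m]],1)*1e3 if False else np.stack([(d@f)[m],by[m],bz[m]],1)*1e3
            print(n,nm,m.sum(),a.min(0).round(1),np.median(a,0).round(1),a.max(0).round(1))
h=max(o.shape[0] for o in out)
cv2.imwrite(f"pics/w{tag}.png",np.hstack([cv2.copyMakeBorder(o,0,h-o.shape[0],0,0,0) for o in out]))
E
sed -i 's/k=(bx>-95)/bx,by,bz=bx*1e3,by*1e3,bz*1e3;k=(bx>-95)/; s/a=np.stack.*$/a=np.stack([bx[m],by[m],bz[m]],1)/' w.py
python3 w.py 1
```

```text
opt 90 t [-0.9 -0.6 30.5] rot [ 1.4000e-03 -3.1000e-03  3.1397e+00] deg 179.9
opt -90 t [-0.9 -0.6 30.5] rot [ 0.0019  0.0009 -0.0019] deg 0.2
pos [ 0.4796 -0.1134  0.1285] yaw toolx -96.61 q7 [ 0.35  0.36 -0.28  1.99  0.13  0.81 -1.7 ] F [ 1.1   0.63 -1.7 ] T [0.07 0.02 0.04] w 0.131 t 6.95
scene tail 124 [-82.9  -5.4 -31.7] [-62.9   6.3 -15.3] [-35.4  11.6   3. ]
scene plate 23 [ 32.4  22.6 -30.9] [ 35.1  34.3 -22.6] [41.1 39.2 -8.2]
```

View pics/w1.png

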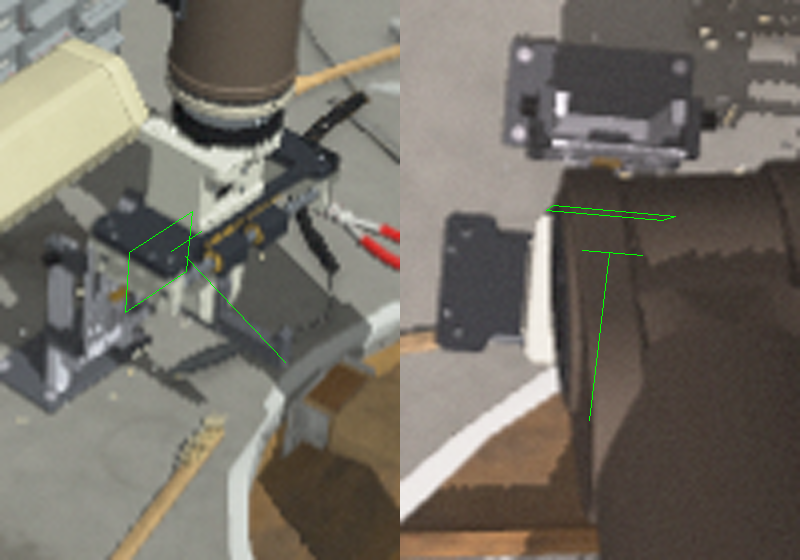

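Call:
play_rows(
  motion=[
    [-1,-0.6,-0.6,10,0.002,0,-0.002],
    [-1,-0.6,-0.6,22,0.002,0,-0.002],
    [-1,-0.6,-0.6,30.5,0.002,0,-0.002],
    [-1,-0.6,-10,30.5,0.002,0,-0.002],
    [-1,-0.6,-18,30.5,0.002,0,-0.002],
    [-1,-0.6,-19,30.5,0.002,0,-0.002],
    [-1,-0.6,-19,30.5,0.002,0,-0.002],
  ],
)

```text
clock: 7.75
position: [0.4992, -0.1129, 0.0985]
ee_rot: [-2.094, 2.339, 0.001]
force: [-0.6, 0.6, -1.7]
width: 0.128
```

```bash
cat > st.py <<'E'
from h import *
# TCP in stand frame -> bracket grip estimate (mm) and corrections in tool axes
s=arm.observe();T=np.array(s['position']);M=R.from_rotvec(s['ee_rot']).as_matrix()
yaw=np.radians(-6.5);nx=np.array([np.cos(yaw),np.sin(yaw),0]);ny=np.array([-nx[1],nx[0],0])
c=np.array([.5648,-.1215,0])-.001*ny
g=T-M[:,2]*.019-M[:,1]*.008
d=g-c
print('grip in stand mm: x %.1f y %.1f z %.1f'%(d@nx*1e3,d@ny*1e3,g[2]*1e3),'back gap %.1f'%(-(d@nx*1e3+42)),'yaw err deg %.2f'%(np.degrees(np.arctan2(M[1,0],M[0,0]))+96.5),'tilt',np.round(M[2,:2],4),'F stand',np.round([s['force']@nx,s['force']@ny,s['force'][2]],1),'T',np.round(s['ft_torque'],2),'w',round(float(s['width']),3),'t',s['clock'])
E
python3 st.py
```

```text
grip in stand mm: x -58.1 y 2.1 z 117.5 back gap 16.1 yaw err deg 0.17 tilt [-0.0017 -0.0011] F stand [-0.6  0.5 -1.7] T [ 0.11  0.04 -0.01] w 0.128 t 7.75
```

Call:
play_rows(
  motion=[
    [-1,2.1,-1,0.4,0,0,0.003],
    [-1,2.1,-1,0.4,0,0,0.003],
    [-1,2.1,-1,0.4,0,0,0.003],
    [-1,2.1,-1,0.4,0,0,0.003],
  ],
)

```text
clock: 8.15
position: [0.4998, -0.1152, 0.0982]
ee_rot: [-2.091, 2.342, 0.001]
force: [-0.1, 0.7, -1.7]
width: 0.13
```

```bash
python3 st.py; python3 w.py 2; 
```

```text
grip in stand mm: x -57.3 y -0.1 z 117.2 back gap 15.3 yaw err deg -0.00 tilt [-0.0016 -0.001 ] F stand [-0.2  0.7 -1.7] T [0.03 0.04 0.02] w 0.13 t 8.15
scene tail 119 [-83.2  -4.8 -32.6] [-63.2   6.5 -15.8] [-35.7  11.    2.6]
scene plate 49 [ 32.3  19.8 -44.3] [ 55.4  34.2 -26.7] [59.2 39.3 -8.8]
top plate 8 [ 57.3  33.8 -44.2] [ 57.6  36.3 -16.2] [59.5 40.  13.7]
```

View pics/w2.png

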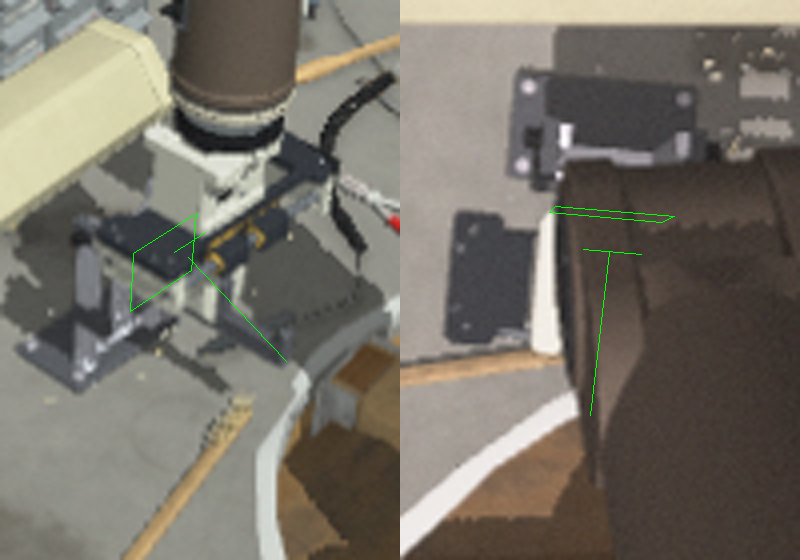

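```bash
python3 - <<'E'
from h import *
for n in("scene","top"):
    p=dict(np.load(f"{n}0.npz"));p['k1']=float(p['k1']);W=cloud(p).reshape(-1,3)
    for a in((.46,.52,-.1,-.02),(.50,.54,-.18,-.06),(.5,.6,0,.04)):
        k=(W[:,0]>a[0])&(W[:,0]<a[1])&(W[:,1]>a[2])&(W[:,1]<a[3])&(abs(W[:,2])<.01)
        print(n,a,k.sum(),np.median(W[k,2]).round(4))
p=dict(np.load("scene_2.npz"));p['k1']=float(p['k1']);W=cloud(p).reshape(-1,3)
# tail: compare web/tail points in bracket frame binned along x
s=arm.observe();T=np.array(s['position']);M=R.from_rotvec(s['ee_rot']).as_matrix();f=-M[:,1];l=np.array([-f[1],f[0],0])
g=T-M[:,2]*.019+f*.008;d=(W-g)*1e3;B=np.stack([d@f,d@l,d[:,2]],1)
for lo in range(-88,-20,6):
    k=(B[:,0]>lo)&(B[:,0]<lo+6)&(abs(B[:,1])<16)&(B[:,2]>-40)&(B[:,2]<18)
    if k.sum(): print(lo,k.sum(),np.percentile(B[k,1],[5,50,95]).round(1),np.percentile(B[k,2],[5,50,95]).round(1))
E
```

```text
scene (0.46, 0.52, -0.1, -0.02) 324 -0.0014
scene (0.5, 0.54, -0.18, -0.06) 306 -0.0015
scene (0.5, 0.6, 0, 0.04) 317 -0.0017
top (0.46, 0.52, -0.1, -0.02) 657 0.0006
top (0.5, 0.54, -0.18, -0.06) 622 0.0004
top (0.5, 0.6, 0, 0.04) 548 0.0003
-88 3 [0.3 3.2 4.8] [-25.5 -20.6 -20.2]
-82 30 [-3.9  4.5  9.1] [-28.3 -11.1   1.1]
-76 12 [1.  7.9 9. ] [-26.6 -17.2   0.7]
-70 12 [2.  7.  9.3] [-28.5 -18.5 -10.9]
-64 16 [-1.7  6.8  8.5] [-27.6 -15.7 -10.3]
-58 11 [-0.2  5.5  9.6] [-25.8 -16.4 -10.2]
-52 14 [0.9 7.3 9.7] [-28.3 -16.6 -10.6]
-46 12 [-1.   7.4  9.6] [-23.5 -15.3 -12. ]
-40 10 [-2.2  7.8  9. ] [-30.  -13.2  -9. ]
-34 11 [-1.   6.7  9.9] [-27.7 -18.3 -13.5]
-28 31 [-1.6  5.2 10.7] [-26.5  -5.3  14.9]
-22 45 [-14.7   6.7  12.5] [-26.    1.7  16.8]
```

Call:
play_rows(
  motion=[
    [-1,0.7,-1,-0.9,0,0,0],
    [-1,0.7,-2,-0.9,0,0,0],
    [-1,0.7,-3,-0.9,0,0,0],
    [-1,0.7,-4,-0.9,0,0,0],
    [-1,0.7,-5,-0.9,0,0,0],
    [-1,0.7,-5,-0.9,0,0,0],
  ],
  force=20,
)

```text
clock: 8.85
position: [0.5046, -0.1163, 0.0989]
ee_rot: [-2.091, 2.343, 0.001]
force: [0.1, -0.5, -1.2]
width: 0.13
```

```bash
python3 st.py
```

```text
grip in stand mm: x -52.4 y -0.7 z 117.9 back gap 10.4 yaw err deg 0.00 tilt [-0.0017 -0.0004] F stand [ 0.1 -0.5 -1.2] T [-0.01  0.11  0.01] w 0.13 t 8.85
```

Call:
play_rows(
  motion=[
    [-1,0,-1,0,0,0,0],
    [-1,0,-2,0,0,0,0],
    [-1,0,-3,0,0,0,0],
    [-1,0,-3,0,0,0,0],
  ],
)

```text
clock: 9.25
position: [0.5052, -0.1164, 0.0982]
ee_rot: [2.091, -2.342, -0.006]
force: [-8.1, 1.0, 1.2]
width: 0.129
```

```bash
python3 st.py
```

```text
grip in stand mm: x -51.7 y -0.7 z 117.2 back gap 9.7 yaw err deg 0.01 tilt [-0.0014  0.0041] F stand [-8.1  0.   1.2] T [0.27 1.41 0.07] w 0.129 t 9.25
```

```bash
python3 - <<'E'
import re
src=open('v.py').read().split('# front face')[0]
exec(src)
ex=-ny;ey=-nx
o=c+.06*ny+.05*nx+np.array([0,0,.166])
A=rect(P['top'],o,ex,ey,400,300,.3)
B=rect(P['scene'],o,ex,ey,400,300,.3)
for I in(A,B):
    for i in range(0,121,20): cv2.line(I,(int(i/.3),0),(int(i/.3),8),(0,0,255),1)
    for i in range(0,91,10): cv2.line(I,(0,int(i/.3)),(8,int(i/.3)),(0,0,255),1)
C=rect(P['scene'],c+.06*ny+np.array([0,0,.18]),-ny,np.array([0,0,-1.]),400,300,.3)
D=rect(P['top'],c+.06*ny+.05*nx+np.array([0,0,.008]),ex,ey,400,300,.3)
E2=rect(P['scene'],c+.06*ny+.05*nx+np.array([0,0,.008]),ex,ey,400,300,.3)
cv2.imwrite('pics/rt.png',np.vstack([np.hstack([A,B]),np.hstack([D,E2])]))
E
```

```text
(no output)
```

View pics/rt.png

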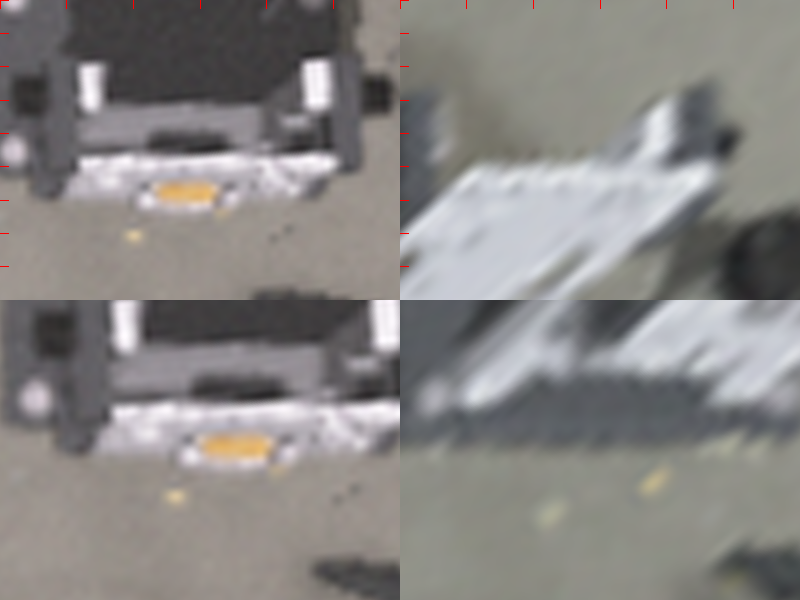

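Call:
play_rows(
  motion=[
    [-1,0,1,0,0,0,0],
    [-1,0,2,0,0,0,0],
    [-1,0,2,0,0,0,0],
  ],
)

```text
clock: 9.55
position: [0.5037, -0.1163, 0.0984]
ee_rot: [2.091, -2.343, -0.005]
force: [-0.3, 0.1, -1.4]
width: 0.132
```

```bash
python3 st.py
```

```text
grip in stand mm: x -53.2 y -0.7 z 117.4 back gap 11.2 yaw err deg 0.00 tilt [-0.0015  0.0032] F stand [-0.3  0.1 -1.4] T [ 0.07  0.06 -0.02] w 0.132 t 9.55
```

Call:
play_rows(
  motion=[
    [-1,1.4,0,-0.5,0.003,0,0],
    [-1,1.4,-1,-0.5,0.003,0,0],
    [-1,1.4,-2,-0.5,0.003,0,0],
    [-1,1.4,-3,-0.5,0.003,0,0],
    [-1,1.4,-4,-0.5,0.003,0,0],
    [-1,1.4,-4,-0.5,0.003,0,0],
  ],
)

```text
clock: 10.15
position: [0.5052, -0.118, 0.0981]
ee_rot: [2.09, -2.342, -0.007]
force: [-8.5, 0.5, 0.3]
width: 0.128
```

```bash
python3 st.py
```

```text
grip in stand mm: x -51.5 y -2.3 z 117.1 back gap 9.5 yaw err deg 0.00 tilt [-0.0012  0.0048] F stand [-8.5 -0.5  0.3] T [0.06 1.43 0.  ] w 0.128 t 10.15
```

Call:
play_rows(
  motion=[
    [-1,-0.5,0.5,0,0,0,0],
    [-1,-0.5,0.5,1,0,0,0],
    [-1,-0.5,0.5,2,0,0,0],
    [-1,-0.5,0.5,3,0,0,0],
    [-1,-0.5,0.5,3.5,0,0,0],
    [-1,-0.5,0.5,3.5,0,0,0],
  ],
)

```text
clock: 10.75
position: [0.5048, -0.1174, 0.0945]
ee_rot: [2.091, -2.342, -0.007]
force: [-0.1, -0.4, -0.5]
width: 0.131
```

```bash
python3 st.py
```

```text
grip in stand mm: x -52.0 y -1.8 z 113.5 back gap 10.0 yaw err deg 0.00 tilt [-0.0012  0.0048] F stand [-0.1 -0.4 -0.5] T [-0.    0.01  0.  ] w 0.131 t 10.75
```

Call:
play_rows(
  motion=[
    [-1,0,-1,0,0.004,0,0],
    [-1,0,-2,0,0.004,0,0],
    [-1,0,-2.5,0,0.004,0,0],
    [-1,0,-2.5,0,0.004,0,0],
  ],
)

```text
clock: 11.15
position: [0.5074, -0.1177, 0.0946]
ee_rot: [-2.092, 2.343, 0.002]
force: [-0.5, -0.8, -1.3]
width: 0.126
```

```bash
python3 st.py
```

```text
grip in stand mm: x -49.4 y -1.8 z 113.6 back gap 7.4 yaw err deg -0.00 tilt [-0.0013  0.0006] F stand [-0.4 -0.9 -1.3] T [-0.01  0.07 -0.01] w 0.126 t 11.15
```

It went in: no force at a 7.4 mm gap, where it had stopped at 10 mm before. I'll carry on gently.

Call:
play_rows(
  motion=[
    [-1,0,-1,0,0,0,0],
    [-1,0,-2,0,0,0,0],
    [-1,0,-3,0,0,0,0],
    [-1,0,-4,0,0,0,0],
    [-1,0,-4,0,0,0,0],
  ],
)

```text
clock: 11.65
position: [0.5116, -0.1182, 0.0945]
ee_rot: [-2.092, 2.343, 0.002]
force: [-0.1, 0.8, -1.8]
width: 0.128
```

```bash
python3 st.py
```

```text
grip in stand mm: x -45.2 y -1.8 z 113.5 back gap 3.2 yaw err deg 0.00 tilt [-0.0013  0.0005] F stand [-0.2  0.8 -1.8] T [0.04 0.07 0.02] w 0.128 t 11.65
```

Call:
play_rows(
  motion=[
    [-1,0,-1,0,0,0,0],
    [-1,0,-2,0,0,0,0],
    [-1,0,-2.5,0,0,0,0],
    [-1,0,-2.5,0,0,0,0],
  ],
)

```text
clock: 12.05
position: [0.5142, -0.1185, 0.0946]
ee_rot: [-2.092, 2.343, 0.002]
force: [1.0, 0.4, -1.3]
width: 0.131
```

```bash
python3 st.py
```

```text
grip in stand mm: x -42.6 y -1.8 z 113.6 back gap 0.6 yaw err deg 0.00 tilt [-0.0013  0.0004] F stand [ 1.   0.5 -1.3] T [-0.03  0.02 -0.01] w 0.131 t 12.05
```

Call:
play_rows(
  motion=[
    [-1,0,-0.7,0,0,0,0],
    [-1,0,-1.4,0,0,0,0],
    [-1,0,-1.4,0,0,0,0],
  ],
)

```text
clock: 12.35
position: [0.5149, -0.1186, 0.0943]
ee_rot: [2.092, -2.343, -0.003]
force: [-2.7, -0.2, -1.2]
width: 0.133
```

```bash
python3 st.py
```

```text
grip in stand mm: x -41.9 y -1.8 z 113.3 back gap -0.1 yaw err deg 0.01 tilt [-0.0012  0.0018] F stand [-2.6 -0.5 -1.2] T [0.08 0.6  0.06] w 0.133 t 12.35
```

Call:
play_rows(
  motion=[
    [-1,0,0.6,0,-0.002,0,0],
    [-1,0,0.6,1.5,-0.002,0,0],
    [-1,0,0.6,3,-0.002,0,0],
    [-1,0,0.6,4.5,-0.002,0,0],
    [-1,0,0.6,6,-0.002,0,0],
    [-1,0,0.6,6,-0.002,0,0],
  ],
)

```text
clock: 12.95
position: [0.5142, -0.1185, 0.0881]
ee_rot: [2.091, -2.342, -0.006]
force: [-0.2, 0.7, -1.8]
width: 0.133
```

```bash
python3 st.py
```

```text
grip in stand mm: x -42.6 y -1.8 z 107.1 back gap 0.6 yaw err deg 0.01 tilt [-0.0013  0.0041] F stand [-0.3  0.7 -1.8] T [ 0.02 -0.   -0.02] w 0.133 t 12.95
```

Call:
play_rows(
  motion=[
    [-1,0,0,1,0.004,0,0],
    [-1,0,0,2,0.004,0,0],
    [-1,0,0,3,0.004,0,0],
    [-1,0,0,4,0.004,0,0],
    [-1,0,0,4,0.004,0,0],
  ],
)

```text
clock: 13.45
position: [0.5138, -0.1185, 0.084]
ee_rot: [-2.092, 2.343, 0.002]
force: [-1.9, 0.0, 0.8]
width: 0.13
```

```bash
python3 st.py
```

```text
grip in stand mm: x -43.0 y -1.8 z 103.0 back gap 1.0 yaw err deg 0.01 tilt [-0.0012  0.0008] F stand [-1.9 -0.2  0.8] T [ 0.06  0.39 -0.02] w 0.13 t 13.45
```

Call:
play_rows(
  motion=[
    [-1,0,-0.5,1,0,0,0],
    [-1,0,-0.5,2,0,0,0],
    [-1,0,-0.5,3,0,0,0],
    [-1,0,-0.5,3,0,0,0],
  ],
)

```text
clock: 13.85
position: [0.5143, -0.1185, 0.0811]
ee_rot: [-2.092, 2.343, 0.002]
force: [-3.0, 0.3, 4.3]
width: 0.128
```

```bash
python3 st.py
```

```text
grip in stand mm: x -42.5 y -1.8 z 100.0 back gap 0.5 yaw err deg 0.01 tilt [-0.0011  0.0007] F stand [-3.  -0.   4.3] T [ 0.06  0.39 -0.04] w 0.128 t 13.85
```

Call:
play_rows(
  motion=[
    [0,0,0,0,0,0,0],
    [0,0,0,0,0,0,0],
    [0,0,0,0,0,0,0],
    [0,0,0,0,0,0,0],
    [0,0,0,0,0,0,0],
    [0,0,0,-10,0,0,0],
    [0,0,1,-30,0,0,0],
    [0,0,1,-55,0,0,0],
    [0,0,1,-75,0,0,0],
    [0,0,1,-75,0,0,0],
  ],
)

```text
clock: 14.85
position: [0.5153, -0.1186, 0.1595]
ee_rot: [-2.09, 2.341, -0.005]
force: [0.6, 0.1, -0.4]
width: 0.499
```

```bash
python3 st.py; python3 - <<'E'
from h import *
o=[]
for n in("scene","top"):
    p=arm.get_image(n);np.savez(f"{n}_3.npz",**p)
    q=proj(p,[.55,-.12,.1])[0].astype(int)
    o.append(cv2.resize(p['img'][q[1]-70:q[1]+70,q[0]-50:q[0]+50],None,fx=4,fy=4,interpolation=cv2.INTER_CUBIC))
cv2.imwrite('pics/r3.png',np.hstack(o))
E
```

```text
grip in stand mm: x -41.6 y -1.8 z 178.5 back gap -0.4 yaw err deg 0.01 tilt [-0.0008 -0.0047] F stand [ 0.6  0.1 -0.4] T [ 0.04  0.   -0.  ] w 0.499 t 14.85
```

View pics/r3.png

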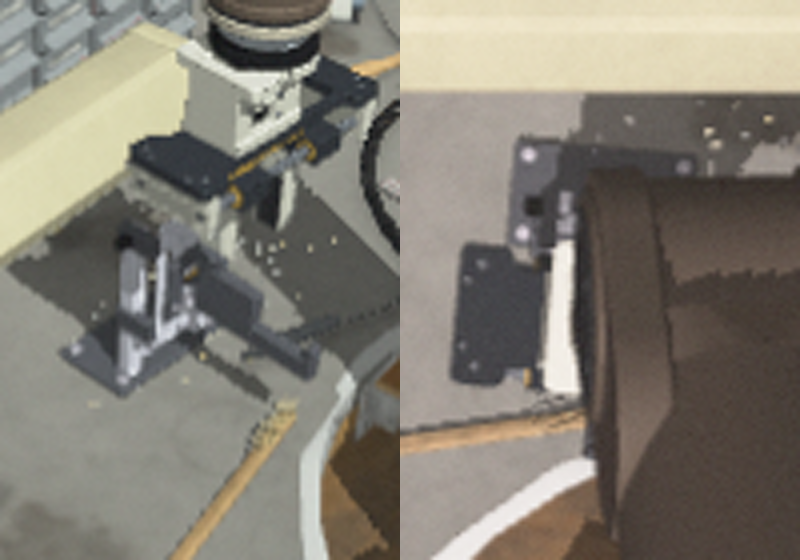

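The bracket is hanging on its own (scene, around (230,300)). I'll shut the fingers, move over the flange and press.

Call:
play_rows(
  motion=[
    [-1,0,0,0,-0.004,0,0],
    [-1,0,0,0,-0.004,0,0],
    [-1,0,0,0,-0.004,0,0],
    [-1,0,0,0,-0.004,0,0],
    [-1,0,-10,0,-0.004,0,0],
    [-1,0,-20,0,-0.004,0,0],
    [-1,0,-28,0,-0.004,0,0],
    [-1,0,-33,0,-0.004,0,0],
    [-1,0,-34,0,-0.004,0,0],
    [-1,0,-34,0,-0.004,0,0],
  ],
)

```text
clock: 15.95
position: [0.5474, -0.1224, 0.1565]
ee_rot: [2.091, -2.342, -0.006]
force: [0.0, -0.3, -0.6]
width: 0.008
```

```bash
python3 st.py
```

```text
grip in stand mm: x -9.1 y -1.9 z 175.5 back gap -32.9 yaw err deg 0.00 tilt [-0.001   0.0038] F stand [ 0.1 -0.3 -0.6] T [ 0.05 -0.01  0.01] w 0.008 t 15.95
```

Call:
play_rows(
  motion=[
    [-1,0,-2,6,0.003,0,0],
    [-1,0,-2,14,0.003,0,0],
    [-1,0,-2,20,0.003,0,0],
    [-1,0,-2,23,0.003,0,0],
    [-1,0,-2,25,0.003,0,0],
    [-1,0,-2,25,0.003,0,0],
  ],
)

```text
clock: 16.55
position: [0.5492, -0.1225, 0.1314]
ee_rot: [-2.092, 2.344, 0.002]
force: [0.6, 0.8, 0.1]
width: 0.007
```

```bash
python3 st.py
```

```text
grip in stand mm: x -7.3 y -1.8 z 150.4 back gap -34.7 yaw err deg 0.01 tilt [-0.001   0.0009] F stand [0.5 0.9 0.1] T [ 0.04 -0.   -0.01] w 0.007 t 16.55
```

Call:
play_rows(
  motion=[
    [-1,0,0,1,0,0,0],
    [-1,0,0,2,0,0,0],
    [-1,0,0,3,0,0,0],
    [-1,0,0,3,0,0,0],
  ],
)

```text
clock: 16.95
position: [0.5497, -0.1226, 0.1288]
ee_rot: [-2.092, 2.343, 0.001]
force: [0.1, -0.3, 4.4]
width: 0.007
```

Call:
play_rows(
  motion=[
    [-1,0,0,1,0,0,0],
    [-1,0,0,2,0,0,0],
    [-1,0,0,2,0,0,0],
  ],
)

```text
clock: 17.25
position: [0.5501, -0.1226, 0.1274]
ee_rot: [-2.091, 2.343, -0.0]
force: [-0.9, 0.1, 6.9]
width: 0.005
```

```bash
python3 st.py
```

```text
grip in stand mm: x -6.5 y -1.8 z 146.4 back gap -35.5 yaw err deg 0.01 tilt [-0.0009 -0.0012] F stand [-0.9 -0.   6.9] T [ 0.06  0.32 -0.01] w 0.005 t 17.25
```

Call:
play_rows(
  motion=[
    [-1,0,0.5,1,0,0,0],
    [-1,0,0.5,2,0,0,0],
    [-1,0,0.5,3,0,0,0],
    [-1,0,0.5,3,0,0,0],
  ],
)

```text
clock: 17.65
position: [0.5503, -0.1226, 0.1254]
ee_rot: [-2.09, 2.342, -0.003]
force: [-2.7, 1.1, 11.8]
width: 0.006
```

```bash
python3 st.py
```

```text
grip in stand mm: x -6.3 y -1.8 z 144.5 back gap -35.7 yaw err deg 0.00 tilt [-0.0007 -0.003 ] F stand [-2.8  0.7 11.8] T [0.04 0.47 0.  ] w 0.006 t 17.65
```

Call:
play_rows(
  motion=[
    [-1,0,0.5,1,0.003,0,0],
    [-1,0,0.5,2,0.003,0,0],
    [-1,0,0.5,3,0.003,0,0],
    [-1,0,0.5,3,0.003,0,0],
  ],
)

```text
clock: 18.05
position: [0.5507, -0.1227, 0.1238]
ee_rot: [-2.088, 2.34, -0.009]
force: [-3.0, 0.6, 15.0]
width: 0.008
```

```bash
python3 st.py
```

```text
grip in stand mm: x -6.1 y -1.8 z 142.8 back gap -35.9 yaw err deg -0.00 tilt [-0.0004 -0.0082] F stand [-3.1  0.3 15. ] T [ 0.12  0.69 -0.01] w 0.008 t 18.05
```

Call:
play_rows(
  motion=[
    [-1,0,1,1,-0.006,0,0],
    [-1,0,1,2,-0.006,0,0],
    [-1,0,1,3,-0.006,0,0],
    [-1,0,1,3.5,-0.006,0,0],
  ],
)

```text
clock: 18.45
position: [0.5507, -0.1227, 0.1223]
ee_rot: [-2.09, 2.341, -0.006]
force: [-7.0, 0.7, 23.9]
width: 0.004
```

```bash
python3 st.py
```

```text
grip in stand mm: x -5.9 y -1.8 z 141.4 back gap -36.1 yaw err deg -0.01 tilt [ 0.    -0.005] F stand [-7.  -0.1 23.9] T [ 0.22  1.4  -0.09] w 0.004 t 18.45
```

That's 24 N, so it is likely on the firm stop. I'll ease off in steps and watch where the contact force vanishes.

Call:
play_rows(
  motion=[
    [-1,0,0.5,-2,0,0,0],
    [-1,0,0.5,-2,0,0,0],
  ],
)

```text
clock: 18.65
position: [0.551, -0.1227, 0.1259]
ee_rot: [-2.089, 2.341, -0.009]
force: [-3.1, 0.2, 10.3]
width: 0.004
```

Call:
play_rows(
  motion=[
    [-1,0,0.5,-1.5,0,0,0],
    [-1,0,0.5,-1.5,0,0,0],
  ],
)

```text
clock: 18.85
position: [0.5507, -0.1227, 0.1277]
ee_rot: [-2.088, 2.34, -0.01]
force: [-0.0, 0.3, -0.5]
width: 0.003
```

Call:
play_rows(
  motion=[
    [-1,0,0,-1.5,0,0,0],
    [-1,0,0,-1.5,0,0,0],
  ],
)

```text
clock: 19.05
position: [0.5507, -0.1227, 0.1291]
ee_rot: [-2.088, 2.34, -0.009]
force: [0.0, -0.4, 0.4]
width: 0.004
```

```bash
python3 st.py
```

```text
grip in stand mm: x -6.1 y -1.8 z 148.2 back gap -35.9 yaw err deg -0.01 tilt [ 0.0004 -0.0078] F stand [ 0.1 -0.4  0.4] T [ 0.02 -0.   -0.03] w 0.004 t 19.05
```

At z 129 the force is zero, where an unlocked plunger would still push with several newtons, so it appears locked. I'll back the arm away and look.

Call:
play_rows(
  motion=[
    [-1,0,0,-15,-0.006,0,0],
    [-1,0,5,-40,-0.006,0,0],
    [-1,0,40,-75,-0.006,0,0],
    [-1,0,80,-90,-0.006,0,0],
    [-1,60,110,-90,-0.006,0,0],
    [-1,110,110,-90,-0.006,0,0],
    [-1,160,110,-90,-0.006,0,0],
    [-1,205,120,-90,-0.006,0,0],
    [-1,245,140,-90,-0.006,0,0],
    [-1,245,140,-90,-0.006,0,0],
  ],
)

```text
clock: 20.05
position: [0.3786, -0.3563, 0.2176]
ee_rot: [2.079, -2.352, 0.003]
force: [0.6, 0.3, 0.8]
width: 0.007
```

```bash
python3 st.py; python3 - <<'E'
from h import *
o=[]
yaw=np.radians(-6.5);nx=np.array([np.cos(yaw),np.sin(yaw),0]);ny=np.array([-nx[1],nx[0],0]);c=np.array([.5648,-.1215,0])-.003*ny
for n in("scene","top"):
    p=arm.get_image(n);np.savez(f"{n}_4.npz",**p);W=cloud(p).reshape(-1,3);d=(W-c)*1e3
    B=np.stack([d@nx,d@ny,d[:,2]],1)
    k=(B[:,0]<-1)&(B[:,0]>-22)&(abs(B[:,1])<15)&(B[:,2]>115)&(B[:,2]<145)
    if k.sum(): print(n,'flange',k.sum(),np.median(B[k],0).round(1),np.percentile(B[k,2],[5,95]).round(1))
    k=(B[:,0]<-45)&(B[:,0]>-135)&(abs(B[:,1])<14)&(B[:,2]>50)&(B[:,2]<140)
    for lo in range(-130,-45,14):
        m=k&(B[:,0]>=lo)&(B[:,0]<lo+14)
        if m.sum(): print(n,lo,m.sum(),np.median(B[m,1]).round(1),'z',np.percentile(B[m,2],[5,95]).round(1))
    q=proj(p,[.54,-.12,.1])[0].astype(int)
    o.append(cv2.resize(p['img'][q[1]-60:q[1]+60,q[0]-40:q[0]+40],None,fx=5,fy=5,interpolation=cv2.INTER_CUBIC))
    for q in["tin_small","jar_cap_black","bench_block"]:
        for e in arm.look_for(p,q)[:1]: print(q,round(e['score'],2),(np.array(e['box'])*[560,420,560,420]).round())
cv2.imwrite('pics/r4.png',np.hstack(o))
E
```

```text
grip in stand mm: x -150.4 y -253.4 z 236.6 back gap 108.4 yaw err deg -0.54 tilt [0.0028 0.0003] F stand [0.5 0.4 0.8] T [ 0.04  0.01 -0.01] w 0.007 t 20.05
scene flange 52 [ -8.8   1.2 125.8] [122.9 142.8]
scene -130 35 5.9 z [63.6 93.7]
scene -116 29 7.4 z [63.8 82.4]
scene -102 26 6.9 z [66.2 81. ]
scene -88 29 7.7 z [65.9 81.1]
scene -74 54 6.2 z [ 66.8 109.2]
scene -60 56 7.8 z [ 68.2 111.2]
scene -46 4 5.2 z [ 70.3 106.2]
tin_small 0.75 [201. 259.  16.  24.]
jar_cap_black 0.5 [323. 166.   8.  14.]
bench_block 0.73 [200. 287.  27.  29.]
top flange 102 [-12.4   0.2 127.1] [124.2 130.7]
top -130 15 1.6 z [83.5 95.5]
top -116 29 1.3 z [78.2 85.9]
top -102 29 1.7 z [69.8 84. ]
top -88 31 1.0 z [73.2 84.8]
top -74 34 2.2 z [ 75.9 112.2]
top -60 35 2.8 z [ 83.9 114. ]
top -46 2 1.8 z [ 90.5 111.6]
tin_small 0.69 [168. 200.  21.  17.]
jar_cap_black 0.72 [400. 188.  16.  16.]
bench_block 0.9 [144. 224.  30.  25.]
```

View pics/r4.png

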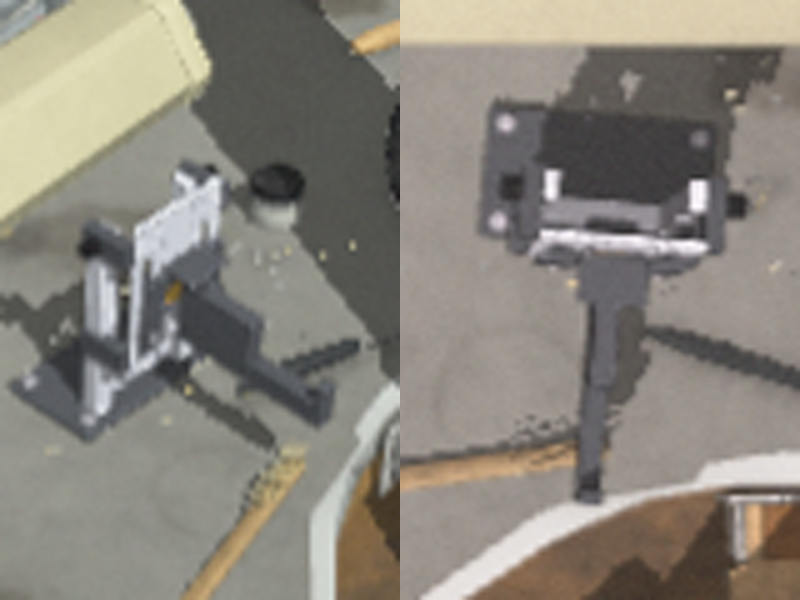

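The bracket hangs against the rails and the bystanders' boxes match the start. I'll check its pitch by comparing top-surface heights with those measured on the bench, when it was known to be upright.

```bash
python3 - <<'E'
from h import *
def prof(f,g,yaw):
    p=dict(np.load(f));p['k1']=float(p['k1']);W=cloud(p).reshape(-1,3)
    a=np.radians(yaw);x=np.array([np.cos(a),np.sin(a),0]);y=np.array([-x[1],x[0],0])
    d=(W-g)*1e3;B=np.stack([d@x,d@y,d[:,2]],1);r={}
    for nm,lo,hi,w,z0,z1 in(('tail',-76,-52,6,-24,-2),('arm',-50,-28,6,-24,-2),('web',-20,14,8,8,24),('flange',20,38,14,24,42)):
        k=(B[:,0]>lo)&(B[:,0]<hi)&(abs(B[:,1])<w)&(B[:,2]>z0-6)&(B[:,2]<z1)
        z=B[k,2]; 
        if len(z): r[nm]=(len(z),np.percentile(z,[50,75,90]).round(1))
    return r
g0=np.array([.560,.0925,.030]);yaw=np.radians(-6.5)
nx=np.array([np.cos(yaw),np.sin(yaw),0]);ny=np.array([-nx[1],nx[0],0])
g1=np.array([.5648,-.1215,.097])-.042*nx-.002*ny
for n,s0,s1 in(('top',0,0),('scene',np.array([-.002,.004,-.0015]),np.array([-.002,.004,-.0015]))):
    print(n,'bench',prof(f'{n}0.npz',g0+s0,17.5));print(n,'hung',prof(f'{n}_4.npz',g1+s1,-6.5))
E
```

```text
top bench {'tail': (32, array([-10.5, -10.2,  -9.6])), 'arm': (38, array([-11.1, -10.1,  -9.7])), 'web': (65, array([16.4, 17.8, 19.5])), 'flange': (75, array([31. , 32.6, 33.6]))}
top hung {'tail': (48, array([-16.2, -15.1, -11. ])), 'arm': (44, array([-15.1, -13.2, -12.4])), 'web': (75, array([14.4, 15.8, 16.9])), 'flange': (87, array([30.1, 31.4, 33.3]))}
scene bench {'tail': (50, array([-16.6, -11.5,  -9.9])), 'arm': (52, array([-15.5, -11.3,  -9.9])), 'web': (75, array([14.1, 16.8, 18. ])), 'flange': (46, array([30.1, 31.2, 32.3]))}
scene hung {'tail': (41, array([-18.2, -16.2, -13. ])), 'arm': (35, array([-19. , -15.2, -14.5])), 'web': (54, array([11.7, 14.7, 16.4])), 'flange': (43, array([29.8, 30.9, 32.4]))}
```

Pitch comes out at about 2.6° (limit 7°). The flange is held at about 126.5 mm, 4 mm above the firm stop felt at 122.3 and 3 mm below its unlocked rest height. That means it is locked, so I'm handing in.

```bash
python3 -c "
from cell import arm
print(arm.sign_off())"
```

```text
the job is handed in; nothing more can be done
None
```

The bracket hangs in the rails and, by my checks, is locked and released. I handed the job in at about 20 s of the 64 s allowed; the hand-in reports no verdict.

**What I did:** I gripped the bracket by its web, felt for the slots, hooked the claws in and let go. I then pressed the thumb flange down with shut fingers until it hit the firm stop, and backed the arm away.

**Last checks:**
- **Lock:** The flange stays at about 126.5 mm, 4 mm above the firm stop I felt at 122.3 mm. An unlocked bracket would have pushed back up against the finger, but the force was zero at 129 mm. I could not see the catch and plunger positions directly, so the lock is inferred from these heights and forces.
- **Forces:** The highest press was about 25 N at the wrist, at the firm stop. That is above the stated 17 N and close to the 30 N limit. Wrist force was read only at the end of each move, so brief peaks could have been missed.
- **Upright:** It tilts about 2.6°, tail slightly low (limit 7°).
- **Bystanders:** The tin, jar and block show no visible movement in the pictures.

**What disagreed:**
- The two cameras differed by 2–4 mm.
- The slots turned out about 4 mm lower than the pictures suggested. Two gentle tries (about 8 N) touched the rails before the claws went in.

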